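# Hang a board carrier on the transfer rail

### The arm

A 7-joint arm with a two-finger parallel gripper is mounted at the origin on the work surface. World frame = base frame: x ahead of the robot, y to its left, z up, the work surface at z = 0. Lengths are in m, angles in rad, forces in N, time in s.
With the tool pointing down it reaches from about 0.425 to 0.925 m from the base axis. Payload 6.8 kg.
Tool frame: the origin (TCP) lies on the mounting face of the last link; the fingertips stand 173 mm ahead of it and the grasp point (between the pads) lies 155 mm ahead of it; z points along the fingers, y is the line along which they close (so a half turn about z gives the same grasp; the last joint's range is limited). The gripper opens to 85 mm and grips with 20 to 120 N. Pads are 22 mm wide; open, the fingers measure 114 mm over their backs; the gripper's body (76 mm by 85 mm) begins 54 mm behind the grasp point. The pads swing forward as they close: fully open they stand 13 mm farther back than shut.
Start: joints at [-1.394, 0.477, 0.022, 1.555, -0.011, 1.109, -0.083], TCP at [0.19, 0.648, 0.405] pointing down, gripper open.
Joint ranges: [-2.96, 2.96], [-0.34, 2.1], [-1.41, 1.46], [0.24, 2.44], [-1.37, 4.51], [0.17, 1.92], [-2.96, 2.96]. Speed limits (rad/s): [2.39, 2.39, 3.14, 3.14, 3.14, 3.14, 3.14].

### API

Orientations are given as a rotation vector (axis times angle).
In Python, from bench import r gives the robot as it stands.
- The arm moves only by the tool carry_out, never from a script. Its argument "moves" is a list of rows, each a list of 5 numbers: the shift along the tool's x, y, z in m, then the turn about the tool's z in rad, then the finger opening in m, from 0 to 0.0854. In form: [[dx, dy, dz, roll, claw], ...]. A call has exactly 8 rows; each row is the pose to reach, as a shift and turn from the pose commanded when the call began, along the tool's axes at that moment; what a row does not reach only later rows make up. A row lasts 1/10 s, in which the tool goes at most 50 mm and 8.59 degrees, less where a joint would pass 70% of its speed; a pose out of reach is approached as far as the arm can. A call with a gripper value outside its range is refused whole. The fingers move at their own pace and stop on an object; "force" is the grip in N (left out, the last holds). Time passes only in rows, so rows that repeat a pose let the fingers close, or fill a call up. It gives the time, the measured TCP pose, the force, the opening and the grip force at its end, in the units of the state.
- r.get_obs(): the state, without advancing time (a new reading comes with each control period).
- r.grab_frame(name): name is "side" or "top"; returns the picture (384x512x3 uint8, red, green, blue); there is no depth.
- r.calibration(name): a dict with "fx", "fy", "cx", "cy" (pixels), "rvec" (rotation vector, rad) and "tvec" (3), from world to camera coordinates, as OpenCV has them. Camera axes: x right, y down, z forward; pixel columns grow to the right and rows downward; lengths in m; the calibration is good to about 2 mm. A picture is of the moment at which its call begins. calibration takes no time and is no camera call.
- r.hand_in(): hands the job in; it is judged then, once.
The state is a dict: "clock": time; "joints": joint angles; "qvel": joint speeds; "tau": joint torques, N m; "tcp_pos": TCP position; "orientation": TCP orientation; "contact_force": force on the tool from outside, world axes, zero at the start; "moment": the same for the moment, N m; "grip_width": finger opening in m; "gripper_force": force on a finger pad.
Only numpy, scipy, OpenCV 4.12 (cv2) and the standard library are available. Lean on these libraries where they do the work, as an engineer would, in place of code of your own. Each camera call takes 0.05 s, during which the arm holds its last target. There are 200 camera calls.

### The job

Take the hooked board carrier out of the slotted rack, lift its hook over the rail's front lip at least two fingers' width (30 mm) short of the stop block, and lower it, still held, until you feel the hook seated on the bed of the channel. Then, without letting go, slide it along the channel until it presses lightly against the stop, and let go so that it hangs there on its own. Work gently: never load the carrier against rail or stop with more than 20 N (2 kg), and leave the bottle, jar and spool where they stand.

Things in the scene. Friction and masses are not known exactly. Their poses are not given: they have to be found in the camera images.
- carrier: Hooked board carrier, loose, 0.24-0.39 kg, upright in the rack with 1 mm play. Origin: centre of the frame's underside; y along its width, +x the way the hook points. Aluminium frame with green board: 6 (x) x 90 (y) x 75 (z) mm about x=y=0. Steel neck above it, 6 x 40 mm, to z=115. Steel bridge 60 mm wide, x=-3 to 20, z=109 to 115. Its far end turns down as the hook's nose (see hook_tip).
- grip (a point): Where to take the carrier: at (8.5, 0, 142) mm in its frame, in the black grip block that stands on the bridge: 20 (x) x 30 (y) x 40 (z) mm, x=-1.5 to 18.5, z=115 to 155. Fingers closing along the carrier's y (30 mm) stay clear of everything.
- hook_tip (a point): Middle of the lowest, rounded edge of the hook's nose, at (17, 0, 82) mm in the carrier's frame. The nose is 6 mm thick (x=14 to 20), 60 mm wide (ends 30 mm either side in y) and reaches 27 mm below the bridge. The gap between neck and nose is 11 mm.
- rack: Fixed grey slotted bench rack, 100 x 130 mm, 52 mm high. Origin: centre of its underside. The carrier's frame stands 40 mm deep in the slot along the rack's y, on a floor 12 mm above the bench, and comes out straight up; rack and carrier axes agree.
- rail: Fixed aluminium rail on two posts, along its y, 340 mm long. Origin on the bench under mid-channel; +x away from the robot. Channel x=-5 to 5 mm, open above; in it a black sprung bed strip (gives 1 mm per 8 N, solid after 3 mm) on which the nose sits, its top set anywhere from z=139 to 149 mm: not measured, must be felt. Hung, carrier and rail axes agree; let go, it tips back up to 0.15 rad.
- lip_top (a point): Middle of the top of the front anti-jump lip, at (-7.5, 0, 160) mm in the rail's frame. The lip is 5 mm thick (x=-10 to -5), its front face goes down to z=85. The carrier's frame hangs in front of it, 4 mm clear when the nose is in mid-channel.
- fence_top (a point): Middle of the top of the rear fence, at (7.5, 0, 180) mm in the rail's frame, 5 mm thick (x=5 to 10), rigid. It is 20 mm higher than the lip, so the nose can be brought against it above the lip and then slid down behind the lip.
- strip (a joint): How far the sprung bed strip in the channel is pressed down from its free height, in m (0 free, 0.003 solid; 8 N per mm). The free height itself is not told.
- stop: Fixed dark steel stop block clamped across the channel, 24 mm long (y), 30 mm wide (x), top at z=182 mm, with a small black thumb screw on its front. Axes as the rail's; origin on the bench under its middle, on the channel's middle line, 40 to 100 mm to the +y side of the rail's middle. It blocks the channel down to the bed.
- stop_face (a point): Centre of the stop's contact face, the one on its -y side, at (0, -12, 165) mm in the stop's frame. The carrier is at the stop when the +y end of its nose touches this face, that is when hook_tip is 30 mm short of it along the rail.
- flux_bottle: White plastic bottle, 44 mm across, 110 mm high, origin under its base; a bystander.
- paste_jar: Small jar, 42 mm across, 40 mm high, origin under its base; a bystander.
- solder_spool: Bare metal spool, 54 mm across, 38 mm high, origin under its base; a bystander.
Things that resemble listed ones, but are neither listed nor needed, are in the scene too. Of the things that look like the carrier, the largest one is meant.

How it is judged:
By the outcome, as a careful person would: the job done as asked, in the order asked, and still so for the second after the job is handed in, with the robot touching nothing.
It also fails if it takes over 58 s, if anything falls off the work surface, if the arm or the gripper's body presses on something with over 40 N, if the wrist force passes 120 N, or if a joint passes its speed limit or range.

## Working session

There is one attempt and no reset: what is moved stays moved. The work goes in short steps, Python scripts to look and compute and a tool call to move; the robot and the scene stay as the last step left them, time stands still between calls to the robot, and variables do not carry over. Pictures are saved under pics/ and viewed, at most 10 in all, crops included, and the job is handed in when it is done.

Besides the shell and the picture viewer there is one more tool, called after "Emit:" by a JSON object that holds its "api" and its "payload". carry_out: Moves the arm, as the interface text tells. Its arguments: {"type":"object","properties":{"moves":{"type":"array","items":{"type":"array","items":{"type":"number"}}},"force":{"type":"number"}},"required":["moves"]}

```bash
mkdir -p pics; python3 - <<'E'
from bench import r
import cv2
for n in("side","top"):
    im=r.grab_frame(n); cv2.imwrite(f"pics/{n}0.png",im[:,:,::-1]); c=r.calibration(n); print(n,c)
o=r.get_obs();print(o)
E
```

```text
side {'fx': 366.37702712032416, 'fy': 366.37702712032416, 'cx': 251.82755131007596, 'cy': 187.96614124791108, 'rvec': array([ 0.17320142, -2.85912169,  1.22044262]), 'tvec': array([0.48757445, 0.15645716, 0.96471664])}
top {'fx': 368.92117801799077, 'fy': 368.92117801799077, 'cx': 256.672897375813, 'cy': 185.96544665136494, 'rvec': array([ 2.12868562, -2.1669576 ,  0.16401887]), 'tvec': array([-0.0289235 ,  0.50379798,  1.00351376])}
{'clock': 0.1, 'joints': array([-1.39410913,  0.47772613,  0.02233891,  1.55637531, -0.01147966,
        1.10929043, -0.08309286]), 'qvel': array([-0.00067849, -0.00198985, -0.00239699, -0.0017973 , -0.00071719,
       -0.00040149,  0.0011642 ]), 'tau': array([ 4.76664252e-03, -5.97760606e+01,  1.61383163e+00, -2.81951791e+01,
        1.28253055e-02,  4.98559530e-03,  1.68846901e-05]), 'tcp_pos': array([0.18956369, 0.64756896, 0.4038072 ]), 'orientation': array([-4.45757102e-01, -3.10970655e+00,  2.62009606e-03]), 'contact_force': array([-0.37839302, -0.24675412, -0.69813276]), 'moment': array([-0.00974041, -0.00947104,  0.03849118]), 'gripper_force': 0.0, 'grip_width': 0.08578708950310393}
```

View pics/side0.png

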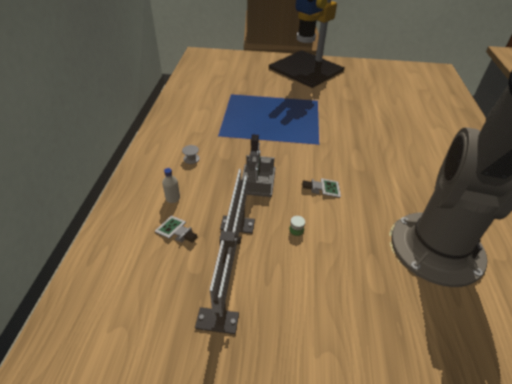

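View pics/top0.png

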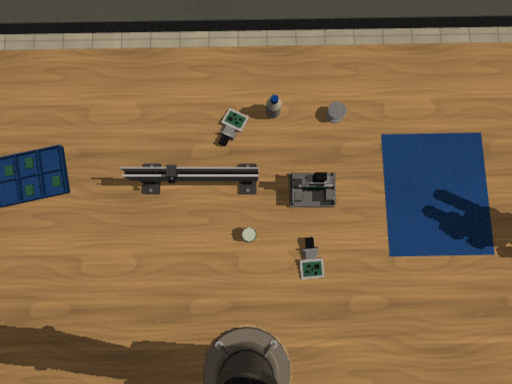

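The side view shows the rail from (218,310) to (240,175), with the stop at about (230,230). The rack is at (260,175), with a black grip block at (255,143). The top view shows the rail from (122,173) to (258,175), the stop at (171,173), the rack at (313,190) and the grip block at (320,177).

Candidates for the carrier, by top-view pixel:
- Upright in the rack at (320,177).
- Lying board at (233,125).
- Lying board at (311,258).

I choose the one in the rack: it's upright and appears largest. I'll check it in a close crop.

```bash
cat > h.py <<'E'
import numpy as np, cv2
from bench import r
C={n:r.calibration(n) for n in("side","top")}
def K(c): return np.array([[c['fx'],0,c['cx']],[0,c['fy'],c['cy']],[0,0,1]])
def proj(n,p):
    c=C[n]; return cv2.projectPoints(np.float64(p).reshape(-1,1,3),c['rvec'],c['tvec'],K(c),None)[0].reshape(-1,2)
def ray(n,uv):
    c=C[n];R=cv2.Rodrigues(c['rvec'])[0];o=-R.T@c['tvec'];d=R.T@np.linalg.inv(K(c))@[uv[0],uv[1],1];return o,d/np.linalg.norm(d)
def plane(n,uv,z):
    o,d=ray(n,uv);return o+d*(z-o[2])/d[2]
def tri(us,ut):
    o1,d1=ray("side",us);o2,d2=ray("top",ut)
    s=np.linalg.lstsq(np.c_[d1,-d2],o2-o1,rcond=None)[0];a=o1+s[0]*d1;b=o2+s[1]*d2
    return (a+b)/2,np.linalg.norm(a-b)
E
python3 - <<'E'
from h import *
o=r.get_obs();print(proj("top",[o['tcp_pos'],[0,0,0],[.5,0,0],[.5,.2,0]]),proj("side",[o['tcp_pos'],[0,0,0],[.5,.2,0]]))
for n in C: print(n,ray(n,(256,190)))
t=cv2.imread("pics/top0.png");s=cv2.imread("pics/side0.png")
A=cv2.resize(t[150:220,110:345],None,fx=3.4,fy=3.4,interpolation=cv2.INTER_CUBIC)
B=cv2.resize(s[125:340,190:300],None,fx=2.79,fy=2.79,interpolation=cv2.INTER_CUBIC)
B2=cv2.resize(s[125:210,220:290],None,fx=6,fy=6,interpolation=cv2.INTER_CUBIC)
cv2.imwrite("pics/a.png",A);
D=np.zeros((600,740,3),np.uint8);D[:B.shape[0],:B.shape[1]]=B[:600];D[:B2.shape[0],310:310+B2.shape[1]]=B2
cv2.imwrite("pics/b.png",D)
E
```

```text
[[-142.16169408  343.88988877]
 [ 246.03976952  371.17640452]
 [ 243.65212395  189.13356127]
 [ 175.01951548  190.32486307]] [[618.19163315 647.52455544]
 [436.99703092 247.38494375]
 [238.2284901  294.22737872]]
side (array([0.43170324, 0.64060798, 0.77210078]), array([ 0.05754633, -0.71562084, -0.69611438]))
top (array([ 0.35118989, -0.03054224,  1.06649973]), array([ 0.13528948, -0.00505308, -0.99079323]))
```

View pics/a.png

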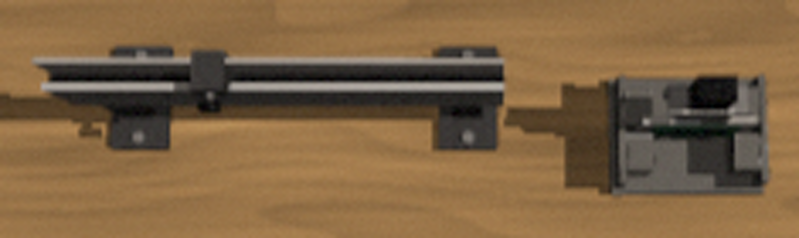

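View pics/b.png

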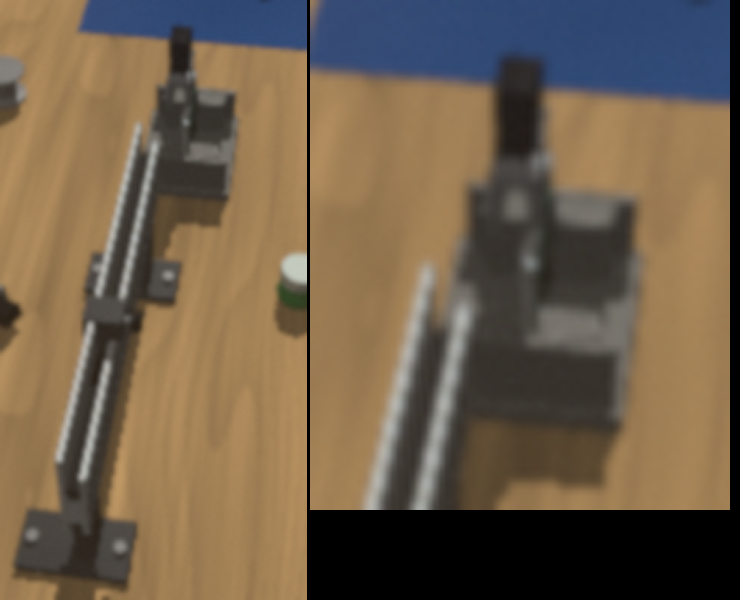

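The crops confirm the choice. The carrier stands upright in the rack, with its black grip block at top (320,177) and side (255,143), and its bridge and nose point away from the robot (+x). The lip and fence show as bright lines in the top view at rows of about 175.5 and 168, and the stop is at columns 166–177. Next I'll measure these.

```bash
python3 - <<'E'
from h import *
t=cv2.imread("pics/top0.png");s=cv2.imread("pics/side0.png")
g=cv2.cvtColor(t,cv2.COLOR_BGR2GRAY).astype(float)
# lip / fence lines in top: intensity centroid near given rows
def line(r0,r1,z):
    P=[]
    for u in list(range(128,163))+list(range(180,256)):
        col=g[r0:r1+1,u]; w=np.clip(col-110,0,None)
        if w.sum()>20: P.append((u,(w*np.arange(r0,r1+1)).sum()/w.sum()))
    P=np.array(P); W=np.array([plane("top",p,z) for p in P]); k=np.polyfit(W[:,1],W[:,0],1)
    res=W[:,0]-np.polyval(k,W[:,1]); k=np.polyfit(W[abs(res)<.003,1],W[abs(res)<.003,0],1)
    print("line z",z,"slope",k[0],"x at y=0",k[1],"std",res.std(),len(P), "rows",P[[0,-1]])
line(173,178,.160); line(165,170,.180)
print("lip row profile ends", g[175,116:132].astype(int), g[175,252:264].astype(int)); print(g[168,114:130].astype(int),g[168,252:264].astype(int))
print("stop rows 167,170", g[167,160:184].astype(int), g[170,160:184].astype(int))
for n,im,(a,b,c,d) in(("top",t,(165,190,305,335)),("side",s,(130,155,245,265))):
    m=np.zeros(im.shape[:2],np.uint8);m[a:b,c:d]=(im[a:b,c:d].max(2)<48)*255
    k,l,st,ce=cv2.connectedComponentsWithStats(m); i=1+np.argmax(st[1:,4]); print(n,st[i],ce[i])
    gg=cv2.cvtColor(im,cv2.COLOR_BGR2GRAY); 
    if n=="top":print(gg[170:184,308:330])
    else: print(gg[132:156,246:266])
def P(x,y,z): return plane("top",((x+.5)/3.4-.5+110,(y+.5)/3.4-.5+150),z).round(4)
print("rack corners",[P(*q,.052) for q in((613,192),(768,192),(765,78),(613,78))])
E
```

```text
line z 0.16 slope 0.01772617134348596 x at y=0 0.5134391161355167 std 6.867116686058186e-05 109 rows [[128.         174.92941176]
 [255.         174.96226415]]
line z 0.18 slope 0.019528967895810618 x at y=0 0.5295200968810123 std 0.0006558987241863479 111 rows [[128.         166.67088608]
 [255.         167.43902439]]
lip row profile ends [126 127 126 128 130 127 165 167 169 166 166 168 167 167 168 166] [175 174 175 174 172 173 140 123 119 117 121 119]
[127 125 127 125 125 127 125 125 122 120 120 121 119 119 121 121] [128 125 127 128 126 128 130 128 127 127 126 126]
stop rows 167,170 [134 146 148 146 147 145  84  59  52  61  58  58  56  57  58  58 126 141
 147 151 148 150 151 150] [45 43 43 42 43 40 61 58 55 61 58 59 58 57 57 49 40 40 41 48 49 45 49 45]
top [312 173  15   9 124] [319.05645161 177.01612903]
[[127 126 128 127 126 126 128 130 129 130 131 129 130 133 131 128 129 130
  131 129 130 130]
 [132 133 133 133 133 134 130 122 116 118 117 114 116 118 118 115 115 114
  111 121 127 128]
 [115 115 119 120 116 118 109  79  71  68  71  70  69  70  68  68  67  71
   74 110 117 113]
 [
[... 2575 characters left out ...]
 107 125 132 132 133
  134 137]
 [131 130 129 121  93  58  41  38  36  36  48  75  92 116 127 131 133 133
  135 139]
 [131 130 130 121  94  65  56  57  55  52  70 100 107 123 128 131 133 135
  137 139]
 [130 129 129 117  93  73  69  69  68  66  79 104 103 113 123 130 133 135
  138 140]
 [129 129 126 110  87  73  70  70  71  71  77  93  88  94 113 128 133 136
  139 139]
 [125 124 120 101  79  69  67  68  69  68  72  80  73  80 106 127 134 136
  139 139]
 [112 110 108  92  72  63  64  66  68  66  64  65  61  71 102 124 133 136
  138 138]]
rack corners [array([ 0.4432, -0.1285,  0.052 ]), array([ 0.441 , -0.2544,  0.052 ]), array([ 0.535 , -0.2566,  0.052 ]), array([ 0.5372, -0.1315,  0.052 ])]
```

```bash
python3 - <<'E'
from h import *
s=cv2.imread("pics/side0.png");g=cv2.cvtColor(s,cv2.COLOR_BGR2GRAY).astype(float)
# side: bright lip/fence ridges per row
def ridge(a,b,z,name):
    W=[]
    for v in range(180,290):
        if 218<v<245: continue
        uc=a[0]+(b[0]-a[0])*(v-a[1])/(b[1]-a[1]); i=int(round(uc)); us=np.arange(i-3,i+4); w=np.clip(g[v,us]-150,0,None)
        if w.sum()>15: W.append(plane("side",((w*us).sum()/w.sum(),v),z))
    W=np.array(W); k=np.polyfit(W[:,1],W[:,0],1); e=W[:,0]-np.polyval(k,W[:,1]); m=abs(e)<2*e.std(); k=np.polyfit(W[m,1],W[m,0],1)
    print(name,len(W),"slope",k[0],"x0",k[1],"std",e.std(),W[0],W[-1])
S=lambda x,y:((x+.5)/2.79-.5+190,(y+.5)/2.79-.5+125)
ridge(S(155,140),S(84,475),.160,"lip"); ridge(S(138,127),S(60,460),.180,"fence")
print("lip ends side",plane("side",S(155,139),.16),plane("side",S(84,479),.16),"top",plane("top",(121.5,175),.16),plane("top",(257.7,175),.16))
print("fence ends side",plane("side",S(137,125),.18),plane("side",S(59,461),.18))
print("stop -y face top",plane("top",(175.6,167.5),.182),"left",plane("top",(165.8,167.5),.182))
print("stop side corner -y edge", plane("side",S(112,297),.182))
ut=(320.4,176.0);us=(254.7,136.4)
print("grip top face",plane("top",ut,.167),plane("side",us,.167),tri(us,ut))
E
```

```text
lip 47 slope 0.018948384257700717 x0 0.5146415454954553 std 0.00019373765901460404 [ 0.51446557 -0.01280271  0.16      ] [0.51997411 0.28461805 0.16      ]
fence 84 slope 0.016746502899402743 x0 0.5306120297499451 std 0.00030373742016896445 [0.53046671 0.00397228 0.18      ] [0.53518677 0.29850572 0.18      ]
lip ends side [ 0.51494562 -0.04060883  0.16      ] [0.5189172  0.29981354 0.16      ] top [0.51854308 0.2991081  0.16      ] [ 0.51265725 -0.0400813   0.16      ]
fence ends side [ 0.53029906 -0.03463277  0.18      ] [0.53435757 0.30026414 0.18      ]
stop -y face top [0.53078432 0.16003952 0.182     ] left [0.53119636 0.18391378 0.182     ]
stop side corner -y edge [0.52138137 0.16263077 0.182     ]
grip top face [ 0.50620226 -0.19521814  0.167     ] [ 0.50792697 -0.19499129  0.167     ] (array([ 0.50713331, -0.19535762,  0.16656254]), np.float64(0.0016877325831474138))
```

```bash
cat >> h.py <<'E'
from scipy.spatial.transform import Rotation as Ro
def plan(*wps,yaw=-0.018):
    o=r.get_obs(); p=o['tcp_pos'];R=Ro.from_rotvec(o['orientation'])
    for w in wps:
        w=np.array(w); M=R.as_matrix(); ay=np.arctan2(-M[0,1],M[1,1])  # heading of tool y from world y
        roll=-(yaw-ay); roll=(roll+np.pi/2)%np.pi-np.pi/2
        print("to",w,"shift",(M.T@(w-p)).round(4),"roll",round(roll,4))
        R=R*Ro.from_euler('z',roll); p=w
E
python3 -c "
from h import *
plan([.48,.37,.40],[.55,.0,.40],[.507,-.195,.40],[.507,-.195,.313])"
```

```text
to [0.48 0.37 0.4 ] shift [-0.3567 -0.1848  0.0042] roll -0.2667
to [0.55 0.   0.4 ] shift [-0.0766 -0.3687  0.0006] roll 0.0
to [ 0.507 -0.195  0.4  ] shift [ 0.0395 -0.1957  0.0003] roll -0.0
to [ 0.507 -0.195  0.313] shift [-0.      0.0001  0.087 ] roll 0.0
```

Emit:
{"api": "carry_out", "payload": {"moves": [[-0.035,-0.018,0.001,-0.03,0.06],[-0.079,-0.041,0.001,-0.07,0.06],[-0.123,-0.064,0.002,-0.1,0.06],[-0.167,-0.087,0.002,-0.14,0.06],[-0.211,-0.11,0.003,-0.18,0.06],[-0.255,-0.133,0.003,-0.22,0.06],[-0.3,-0.155,0.004,-0.2667,0.06],[-0.343,-0.178,0.004,-0.2667,0.06]], "force": 40}}

```text
clock: 0.9
tcp_pos: [0.47, 0.3788, 0.4004]
orientation: [-0.027, -3.141, 0.001]
contact_force: [0.6, 0.7, 0.8]
grip_width: 0.0598
gripper_force: 0.0
```

Emit:
{"api": "carry_out", "payload": {"moves": [[-0.01,-0.045,0,0,0.06],[-0.02,-0.09,0,0,0.06],[-0.03,-0.138,0,0,0.06],[-0.04,-0.186,0,0,0.06],[-0.05,-0.234,0,0,0.06],[-0.06,-0.282,0,0,0.06],[-0.065,-0.33,0,0,0.06],[-0.07,-0.37,0,0,0.06]]}}

```text
clock: 1.7
tcp_pos: [0.5318, 0.0064, 0.4005]
orientation: [-0.031, -3.141, 0.001]
contact_force: [1.3, -0.7, 0.5]
grip_width: 0.0602
gripper_force: 0.0
```

```bash
python3 -c "
from h import *
o=r.get_obs();print(o['clock'],o['tcp_pos'],o['orientation'],o['grip_width'],o['contact_force'])
plan([.507,-.195,.39],[.507,-.195,.313])"
```

```text
1.7 [0.53177421 0.0064069  0.40054273] [-3.13781623e-02 -3.14104128e+00  7.87631909e-04] 0.0602320852357777 [ 1.25725443 -0.6946736   0.53197958]
to [ 0.507 -0.195  0.39 ] shift [ 0.0207 -0.2019  0.0107] roll -0.002
to [ 0.507 -0.195  0.313] shift [-0.     0.     0.077] roll 0.0
```

Emit:
{"api": "carry_out", "payload": {"moves": [[0.004,-0.04,0.002,0,0.06],[0.008,-0.08,0.004,0,0.06],[0.012,-0.12,0.006,0,0.06],[0.016,-0.16,0.008,0,0.06],[0.019,-0.19,0.01,0,0.06],[0.021,-0.202,0.02,0,0.06],[0.021,-0.202,0.03,0,0.06],[0.021,-0.202,0.03,0,0.06]]}}

```text
clock: 2.5
tcp_pos: [0.507, -0.1912, 0.3689]
orientation: [-0.028, -3.138, -0.002]
contact_force: [-0.1, 0.5, 0.7]
grip_width: 0.06
gripper_force: 0.0
```

```bash
python3 -c "
from h import *
a=r.grab_frame('top')[:,:,::-1];b=r.grab_frame('side')[:,:,::-1]
A=cv2.resize(a[140:220,270:370],None,fx=5,fy=5,interpolation=cv2.INTER_CUBIC);B=cv2.resize(b[90:190,215:300],None,fx=3.5,fy=4,interpolation=cv2.INTER_CUBIC)
B=np.ascontiguousarray(B);cv2.imwrite('pics/c.png',np.hstack([A,B]))
o=r.get_obs();print(o['clock'],o['tcp_pos'],o['contact_force'])
plan([.507,-.195,.313])"
```

```text
2.6 [ 0.50776637 -0.19072354  0.37028218] [-0.06948092  0.22655001  0.30286942]
to [ 0.507 -0.195  0.313] shift [ 0.0006 -0.0043  0.0573] roll 0.002
```

View pics/c.png

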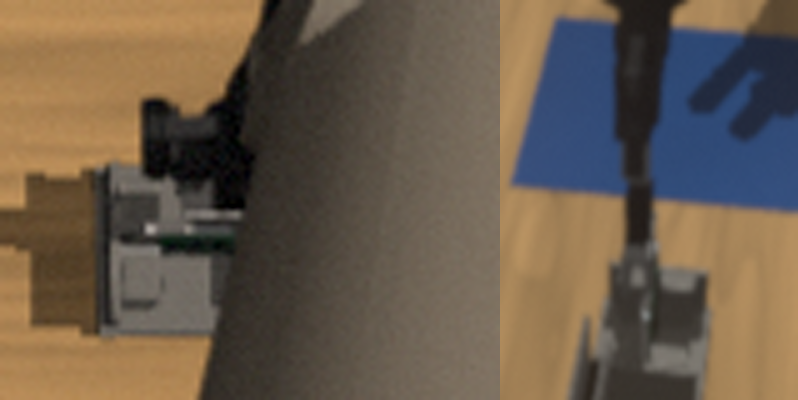

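The side crop shows the finger at about (637,150) in line above the block at (640,210). I'll go down and close.

Emit:
{"api": "carry_out", "payload": {"moves": [[0.0006,-0.004,0.008,0,0.06],[0.0006,-0.004,0.018,0,0.06],[0.0006,-0.004,0.028,0,0.06],[0.0006,-0.004,0.038,0,0.06],[0.0006,-0.004,0.048,0,0.06],[0.0006,-0.004,0.057,0,0.06],[0.0006,-0.004,0.057,0,0.06],[0.0006,-0.004,0.057,0,0.05]]}}

```text
clock: 3.4
tcp_pos: [0.5068, -0.1962, 0.3135]
orientation: [-0.029, -3.141, -0.0]
contact_force: [0.2, 0.1, 0.3]
grip_width: 0.0503
gripper_force: 0.0
```

Emit:
{"api": "carry_out", "payload": {"moves": [[0,0,0,0,0.04],[0,0,0,0,0.034],[0,0,0,0,0.032],[0,0,0,0,0.03],[0,0,0,0,0.028],[0,0,0,0,0.026],[0,0,0,0,0.024],[0,0,0,0,0.024]], "force": 40}}

```text
clock: 4.2
tcp_pos: [0.5071, -0.1959, 0.3141]
orientation: [0.028, 3.141, 0.001]
contact_force: [-0.8, 3.1, 5.5]
grip_width: 0.0298
gripper_force: 39.8
```

```bash
python3 -c "
from h import *
o=r.get_obs();print(o)"
```

```text
{'clock': 4.2, 'joints': array([-0.00851332,  0.38255089,  0.32719584,  1.9742408 , -0.16735575,
        0.80970328,  1.96566038]), 'qvel': array([ 4.95466112e-04, -4.83007577e-04,  5.13126555e-05, -6.48235406e-04,
        7.45661618e-04, -5.89452952e-04,  3.35411668e-05]), 'tau': array([  1.31202925, -42.87375927,   5.49805954, -21.30032301,
         0.47935601,  -0.53339442,  -0.10640184]), 'tcp_pos': array([ 0.50707733, -0.19585314,  0.31414354]), 'orientation': array([2.76006131e-02, 3.14068412e+00, 6.96325362e-04]), 'contact_force': array([-0.78423784,  3.11977489,  5.51385839]), 'moment': array([0.66318463, 0.08224968, 0.09966639]), 'gripper_force': 39.785597920417786, 'grip_width': 0.029812354875423268}
```

Emit:
{"api": "carry_out", "payload": {"moves": [[0,0,-0.002,0,0.024],[0,0,-0.006,0,0.024],[0,0,-0.012,0,0.024],[0,0,-0.02,0,0.024],[0,0,-0.03,0,0.024],[0,0,-0.04,0,0.024],[0,0,-0.05,0,0.024],[0,0,-0.06,0,0.024]], "force": 60}}

```text
clock: 5.0
tcp_pos: [0.5067, -0.1962, 0.3748]
orientation: [0.029, 3.141, -0.0]
contact_force: [-0.1, -0.4, -3.4]
grip_width: 0.0288
gripper_force: 59.3
```

Emit:
{"api": "carry_out", "payload": {"moves": [[0,0,-0.01,0,0.024],[0,0,-0.02,0,0.024],[0,0,-0.03,0,0.024],[0,0,-0.04,0,0.024],[0,0,-0.046,0,0.024],[0,0,-0.046,0,0.024],[0,0,-0.046,0,0.024],[0,0,-0.046,0,0.024]]}}

```text
clock: 5.8
tcp_pos: [0.5066, -0.1961, 0.4192]
orientation: [-0.028, -3.14, -0.0]
contact_force: [-0.5, -0.2, -3.2]
grip_width: 0.0289
gripper_force: 59.4
```

```bash
python3 -c "
from h import *
o=r.get_obs();print(o)
plan([.512,.086,.42])
a=r.grab_frame('top')[:,:,::-1];b=r.grab_frame('side')[:,:,::-1]
B=cv2.resize(b[80:180,215:305],None,fx=5,fy=5,interpolation=cv2.INTER_CUBIC);cv2.imwrite('pics/d.png',B)"
```

```text
{'clock': 5.8, 'joints': array([-0.04624186,  0.25103962,  0.36070425,  1.8749614 , -0.10206714,
        1.03449322,  1.90916347]), 'qvel': array([ 0.00037741,  0.00196885, -0.00055846,  0.0009225 , -0.00040046,
        0.00056671, -0.00111121]), 'tau': array([ 8.07289034e-03, -4.27809799e+01,  3.45820606e+00, -2.82745332e+01,
        1.91784877e-02,  1.48944743e-02, -2.15891578e-05]), 'tcp_pos': array([ 0.50660848, -0.19606836,  0.41916015]), 'orientation': array([-2.83961355e-02, -3.14042664e+00, -3.51017402e-04]), 'contact_force': array([-0.47442015, -0.22627494, -3.23127065]), 'moment': array([0.03254382, 0.00875335, 0.00117695]), 'gripper_force': 59.38886046409607, 'grip_width': 0.028923698254545775}
to [0.512 0.086 0.42 ] shift [-0.0003  0.2821 -0.0008] roll -0.0001
```

View pics/d.png

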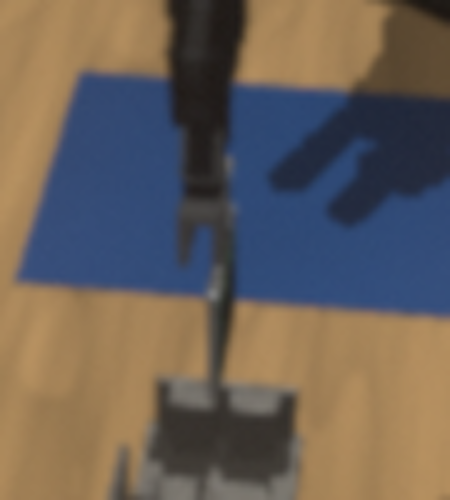

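The carrier hangs upright in the fingers, clear of the rack at (215,380), with its nose at (185,255) pointing away from the robot. I'll carry it to the rail.

Emit:
{"api": "carry_out", "payload": {"moves": [[0.001,0.01,0,0,0.024],[0.002,0.03,0,0,0.024],[0.003,0.06,0,0,0.024],[0.004,0.09,0,0,0.024],[0.005,0.12,0,0,0.024],[0.006,0.15,0,0,0.024],[0.006,0.18,0,0,0.024],[0.006,0.205,0,0,0.024]]}}

```text
clock: 6.7
tcp_pos: [0.504, 0.0114, 0.4196]
orientation: [-0.026, -3.141, -0.001]
contact_force: [0.4, 0.3, -2.8]
grip_width: 0.029
gripper_force: 59.6
```

Emit:
{"api": "carry_out", "payload": {"moves": [[0,0.02,0,0,0.024],[0,0.04,0,0,0.024],[0,0.055,0,0,0.024],[0,0.067,0,0,0.024],[0,0.074,0,0,0.024],[0,0.076,0,0,0.024],[0,0.076,0,0,0.024],[0,0.076,0,0,0.024]]}}

```text
clock: 7.5
tcp_pos: [0.5059, 0.0841, 0.4197]
orientation: [-0.03, -3.141, 0.001]
contact_force: [-0.3, -0.3, -2.8]
grip_width: 0.0291
gripper_force: 59.6
```

```bash
python3 -c "
from h import *
o=r.get_obs();print(o['tcp_pos'],o['orientation'],o['contact_force'])
plan([.512,.086,.42],[.512,.086,.388])
a=r.grab_frame('top')[:,:,::-1];b=r.grab_frame('side')[:,:,::-1]
B=cv2.resize(b[60:260,190:330],None,fx=3,fy=3,interpolation=cv2.INTER_CUBIC);cv2.imwrite('pics/e.png',B)"
```

```text
[0.50587807 0.08406988 0.41967976] [-3.04095204e-02 -3.14136491e+00  5.64214390e-04] [-0.27721271 -0.30355513 -2.83540712]
to [0.512 0.086 0.42 ] shift [-0.0061  0.002  -0.0003] roll -0.0014
to [0.512 0.086 0.388] shift [-0.     0.     0.032] roll 0.0
```

View pics/e.png

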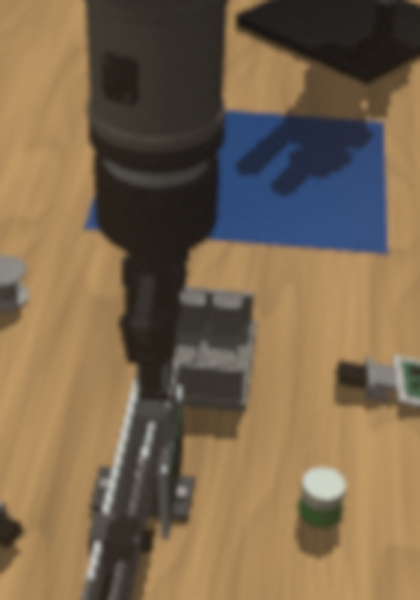

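The carrier is over the rail at crop (165,450), well short of the stop at (120,530). I'll lower the nose to just above lip height, then feel for the fence.

Emit:
{"api": "carry_out", "payload": {"moves": [[-0.002,0,0,0,0.024],[-0.004,0,0,0,0.024],[-0.006,0,0.004,0,0.024],[-0.006,0,0.012,0,0.024],[-0.006,0,0.02,0,0.024],[-0.006,0,0.027,0,0.024],[-0.006,0,0.031,0,0.024],[-0.006,0,0.031,0,0.024]]}}

```text
clock: 8.4
tcp_pos: [0.5116, 0.0848, 0.3878]
orientation: [-0.028, -3.14, 0.001]
contact_force: [0.1, -1.6, -3.2]
grip_width: 0.0288
gripper_force: 59.6
```

Emit:
{"api": "carry_out", "payload": {"moves": [[-0.0005,0,0,0,0.024],[-0.001,0,0,0,0.024],[-0.0015,0,0,0,0.024],[-0.002,0,0,0,0.024],[-0.0025,0,0,0,0.024],[-0.003,0,0,0,0.024],[-0.003,0,0,0,0.024],[-0.003,0,0,0,0.024]]}}

```text
clock: 9.2
tcp_pos: [0.5149, 0.0847, 0.3887]
orientation: [0.028, 3.141, 0.0]
contact_force: [0.2, 0.4, -2.9]
grip_width: 0.0291
gripper_force: 59.6
```

Emit:
{"api": "carry_out", "payload": {"moves": [[-0.0003,0,0,0,0.024],[-0.0006,0,0,0,0.024],[-0.0009,0,0,0,0.024],[-0.0012,0,0,0,0.024],[-0.0015,0,0,0,0.024],[-0.0018,0,0,0,0.024],[-0.002,0,0,0,0.024],[-0.002,0,0,0,0.024]]}}

```text
clock: 10.0
tcp_pos: [0.5169, 0.0847, 0.3887]
orientation: [-0.028, -3.141, 0.0]
contact_force: [0.1, -0.6, -4.2]
grip_width: 0.0291
gripper_force: 59.6
```

Emit:
{"api": "carry_out", "payload": {"moves": [[-0.0002,0,0,0,0.024],[-0.0004,0,0,0,0.024],[-0.0006,0,0,0,0.024],[-0.0008,0,0,0,0.024],[-0.001,0,0,0,0.024],[-0.001,0,0,0,0.024],[-0.001,0,0,0,0.024],[-0.001,0,0,0,0.024]]}}

```text
clock: 10.8
tcp_pos: [0.5177, 0.0847, 0.3886]
orientation: [-0.028, -3.141, 0.0]
contact_force: [-1.8, -0.3, -2.0]
grip_width: 0.0289
gripper_force: 59.7
```

Emit:
{"api": "carry_out", "payload": {"moves": [[-0.0002,0,0,0,0.024],[-0.0004,0,0,0,0.024],[-0.0005,0,0,0,0.024],[-0.0005,0,0,0,0.024],[-0.0005,0,0,0,0.024],[-0.0005,0,0,0,0.024],[-0.0005,0,0,0,0.024],[-0.0005,0,0,0,0.024]]}}

```text
clock: 11.6
tcp_pos: [0.5181, 0.0847, 0.3886]
orientation: [-0.028, -3.14, -0.0]
contact_force: [-5.7, -0.3, -0.1]
grip_width: 0.0291
gripper_force: 60.0
```

Fence contact is at TCP x of about 0.5176. I'll back off to mid-channel and lower.

Emit:
{"api": "carry_out", "payload": {"moves": [[0.0012,0,0,0,0.024],[0.0024,0,0,0,0.024],[0.0024,0,0.0025,0,0.024],[0.0024,0,0.005,0,0.024],[0.0024,0,0.0075,0,0.024],[0.0024,0,0.01,0,0.024],[0.0024,0,0.012,0,0.024],[0.0024,0,0.0135,0,0.024]]}}

```text
clock: 12.4
tcp_pos: [0.516, 0.0847, 0.3749]
orientation: [-0.029, -3.141, 0.0]
contact_force: [0.3, 0.6, -2.7]
grip_width: 0.0293
gripper_force: 59.6
```

Emit:
{"api": "carry_out", "payload": {"moves": [[0,0,0.0004,0,0.024],[0,0,0.0008,0,0.024],[0,0,0.0012,0,0.024],[0,0,0.0016,0,0.024],[0,0,0.002,0,0.024],[0,0,0.002,0,0.024],[0,0,0.002,0,0.024],[0,0,0.002,0,0.024]]}}

```text
clock: 13.2
tcp_pos: [0.516, 0.0847, 0.3732]
orientation: [-0.029, -3.141, -0.0]
contact_force: [0.8, -0.8, -3.6]
grip_width: 0.0291
gripper_force: 59.6
```

Emit:
{"api": "carry_out", "payload": {"moves": [[0,0,0.0007,0,0.024],[0,0,0.0014,0,0.024],[0,0,0.0021,0,0.024],[0,0,0.0028,0,0.024],[0,0,0.0032,0,0.024],[0,0,0.0035,0,0.024],[0,0,0.0035,0,0.024],[0,0,0.0035,0,0.024]]}}

```text
clock: 14.0
tcp_pos: [0.516, 0.0847, 0.3697]
orientation: [0.028, 3.141, 0.0]
contact_force: [-0.4, -0.1, -2.4]
grip_width: 0.0291
gripper_force: 59.6
```

Emit:
{"api": "carry_out", "payload": {"moves": [[0,0,0.0003,0,0.024],[0,0,0.0006,0,0.024],[0,0,0.0009,0,0.024],[0,0,0.0012,0,0.024],[0,0,0.0015,0,0.024],[0,0,0.0015,0,0.024],[0,0,0.0015,0,0.024],[0,0,0.0015,0,0.024]]}}

```text
clock: 14.8
tcp_pos: [0.516, 0.0847, 0.3682]
orientation: [-0.029, -3.141, -0.0]
contact_force: [-0.8, -0.1, -2.7]
grip_width: 0.0289
gripper_force: 59.6
```

Emit:
{"api": "carry_out", "payload": {"moves": [[0,0,0.0003,0,0.024],[0,0,0.0006,0,0.024],[0,0,0.0009,0,0.024],[0,0,0.0012,0,0.024],[0,0,0.0015,0,0.024],[0,0,0.0015,0,0.024],[0,0,0.0015,0,0.024],[0,0,0.0015,0,0.024]]}}

```text
clock: 15.6
tcp_pos: [0.516, 0.0847, 0.3667]
orientation: [-0.028, -3.141, -0.0]
contact_force: [-0.8, 0.3, -3.6]
grip_width: 0.0291
gripper_force: 59.6
```

Emit:
{"api": "carry_out", "payload": {"moves": [[0,0,0.0003,0,0.024],[0,0,0.0006,0,0.024],[0,0,0.0009,0,0.024],[0,0,0.0012,0,0.024],[0,0,0.0015,0,0.024],[0,0,0.0015,0,0.024],[0,0,0.0015,0,0.024],[0,0,0.0015,0,0.024]]}}

```text
clock: 16.4
tcp_pos: [0.516, 0.0847, 0.3652]
orientation: [0.029, 3.141, 0.0]
contact_force: [0.6, -0.8, -3.8]
grip_width: 0.0288
gripper_force: 59.6
```

Emit:
{"api": "carry_out", "payload": {"moves": [[0,0,0.0003,0,0.024],[0,0,0.0006,0,0.024],[0,0,0.0009,0,0.024],[0,0,0.0012,0,0.024],[0,0,0.0015,0,0.024],[0,0,0.0015,0,0.024],[0,0,0.0015,0,0.024],[0,0,0.0015,0,0.024]]}}

```text
clock: 17.2
tcp_pos: [0.516, 0.0847, 0.3639]
orientation: [0.028, 3.141, 0.0]
contact_force: [-1.8, 0.1, 2.9]
grip_width: 0.0291
gripper_force: 60.4
```

Emit:
{"api": "carry_out", "payload": {"moves": [[0,0,0.0001,0,0.024],[0,0,0.0002,0,0.024],[0,0,0.0003,0,0.024],[0,0,0.0004,0,0.024],[0,0,0.0004,0,0.024],[0,0,0.0004,0,0.024],[0,0,0.0004,0,0.024],[0,0,0.0004,0,0.024]]}}

```text
clock: 18.0
tcp_pos: [0.5161, 0.0847, 0.3636]
orientation: [0.028, 3.141, 0.0]
contact_force: [-1.7, -0.0, 5.3]
grip_width: 0.0288
gripper_force: 60.8
```

It is seated: the force rises at about 8 N/mm, from a TCP z of about 0.3645. I'll ease to a light load and slide along the channel.

Emit:
{"api": "carry_out", "payload": {"moves": [[0,0,-0.0004,0,0.024],[0,0.002,-0.0004,0,0.024],[0,0.005,-0.0004,0,0.024],[0,0.008,-0.0004,0,0.024],[0,0.011,-0.0004,0,0.024],[0,0.014,-0.0004,0,0.024],[0,0.017,-0.0004,0,0.024],[0,0.02,-0.0004,0,0.024]]}}

```text
clock: 18.8
tcp_pos: [0.5164, 0.1049, 0.3637]
orientation: [0.028, 3.141, -0.0]
contact_force: [-0.1, -4.4, 4.1]
grip_width: 0.0286
gripper_force: 60.6
```

```bash
python3 -c "
from h import *
o=r.get_obs();print(o['tcp_pos'],o['orientation'],o['contact_force'],o['moment'])"
```

```text
[0.51635166 0.10492378 0.36372723] [ 2.84114111e-02  3.14137282e+00 -1.42548259e-04] [-0.111523   -4.41954088  4.08588556] [-1.31736488 -0.03399726 -0.06000153]
```

Emit:
{"api": "carry_out", "payload": {"moves": [[0,0.002,-0.0004,0,0.024],[0,0.005,-0.0004,0,0.024],[0,0.008,-0.0004,0,0.024],[0,0.011,-0.0004,0,0.024],[0,0.014,-0.0004,0,0.024],[0,0.016,-0.0004,0,0.024],[0,0.018,-0.0004,0,0.024],[0,0.02,-0.0004,0,0.024]]}}

```text
clock: 19.6
tcp_pos: [0.5166, 0.1249, 0.364]
orientation: [-0.028, -3.141, 0.0]
contact_force: [-0.1, -3.2, 2.0]
grip_width: 0.0287
gripper_force: 60.5
```

Emit:
{"api": "carry_out", "payload": {"moves": [[0,0.0006,0,0,0.024],[0,0.0012,0,0,0.024],[0,0.0018,0,0,0.024],[0,0.0024,0,0,0.024],[0,0.003,0,0,0.024],[0,0.0035,0,0,0.024],[0,0.0035,0,0,0.024],[0,0.0035,0,0,0.024]]}}

```text
clock: 20.4
tcp_pos: [0.5167, 0.1283, 0.3641]
orientation: [-0.028, -3.141, -0.0]
contact_force: [0.2, -2.4, 2.3]
grip_width: 0.0288
gripper_force: 60.3
```

Emit:
{"api": "carry_out", "payload": {"moves": [[0,0.0002,0,0,0.024],[0,0.0004,0,0,0.024],[0,0.0006,0,0,0.024],[0,0.0008,0,0,0.024],[0,0.001,0,0,0.024],[0,0.0012,0,0,0.024],[0,0.0012,0,0,0.024],[0,0.0012,0,0,0.024]]}}

```text
clock: 21.2
tcp_pos: [0.5168, 0.1295, 0.3641]
orientation: [0.028, 3.141, 0.0]
contact_force: [-0.6, -2.8, 1.9]
grip_width: 0.0291
gripper_force: 60.3
```

Emit:
{"api": "carry_out", "payload": {"moves": [[0,0.0002,0,0,0.024],[0,0.0004,0,0,0.024],[0,0.0006,0,0,0.024],[0,0.0008,0,0,0.024],[0,0.001,0,0,0.024],[0,0.001,0,0,0.024],[0,0.001,0,0,0.024],[0,0.001,0,0,0.024]]}}

```text
clock: 22.0
tcp_pos: [0.5168, 0.1304, 0.3641]
orientation: [0.028, 3.141, 0.0]
contact_force: [-0.3, -3.0, 1.3]
grip_width: 0.029
gripper_force: 60.3
```

Emit:
{"api": "carry_out", "payload": {"moves": [[0,0.0002,0,0,0.024],[0,0.0004,0,0,0.024],[0,0.0006,0,0,0.024],[0,0.0008,0,0,0.024],[0,0.001,0,0,0.024],[0,0.001,0,0,0.024],[0,0.001,0,0,0.024],[0,0.001,0,0,0.024]]}}

```text
clock: 22.8
tcp_pos: [0.5168, 0.1314, 0.3641]
orientation: [0.029, 3.141, -0.0]
contact_force: [0.8, -2.8, 1.9]
grip_width: 0.0291
gripper_force: 60.3
```

Emit:
{"api": "carry_out", "payload": {"moves": [[0,0.0002,0,0,0.024],[0,0.0004,0,0,0.024],[0,0.0006,0,0,0.024],[0,0.0008,0,0,0.024],[0,0.001,0,0,0.024],[0,0.001,0,0,0.024],[0,0.001,0,0,0.024],[0,0.001,0,0,0.024]]}}

```text
clock: 23.6
tcp_pos: [0.5169, 0.1316, 0.3641]
orientation: [-0.03, -3.141, 0.002]
contact_force: [-0.8, -6.1, 3.3]
grip_width: 0.0288
gripper_force: 60.4
```

Emit:
{"api": "carry_out", "payload": {"moves": [[0,0.0001,0,0,0.024],[0,0.0002,0,0,0.024],[0,0.0003,0,0,0.024],[0,0.0004,0,0,0.024],[0,0.0004,0,0,0.024],[0,0.0004,0,0,0.024],[0,0.0004,0,0,0.024],[0,0.0004,0,0,0.024]]}}

```text
clock: 24.4
tcp_pos: [0.5169, 0.1318, 0.3641]
orientation: [-0.03, -3.141, 0.002]
contact_force: [-0.3, -6.2, 3.3]
grip_width: 0.0295
gripper_force: 60.5
```

```bash
python3 -c "
from h import *
o=r.get_obs();print(o)
b=r.grab_frame('side')[:,:,::-1]
B=cv2.resize(b[130:280,180:300],None,fx=4,fy=4,interpolation=cv2.INTER_CUBIC);cv2.imwrite('pics/f.png',B)"
```

```text
{'clock': 24.4, 'joints': array([-0.49742469,  0.29055635,  0.15709413,  1.94468983, -0.05519229,
        0.91127641,  1.23881383]), 'qvel': array([ 0.00209794, -0.00062676, -0.00052011,  0.00057404, -0.00035964,
       -0.00081952, -0.00015133]), 'tau': array([-3.51189695e+00, -4.21110642e+01, -1.47616927e+00, -2.53515011e+01,
       -1.82772417e+00, -9.16488245e-01, -1.11499857e-02]), 'tcp_pos': array([0.51687009, 0.13175299, 0.36413723]), 'orientation': array([-2.99108112e-02, -3.14112001e+00,  2.24705632e-03]), 'contact_force': array([-0.26105334, -6.18754587,  3.33694799]), 'moment': array([-1.76515459,  0.09426927,  0.01573329]), 'gripper_force': 60.461888909339905, 'grip_width': 0.02951602811438038}
```

View pics/f.png

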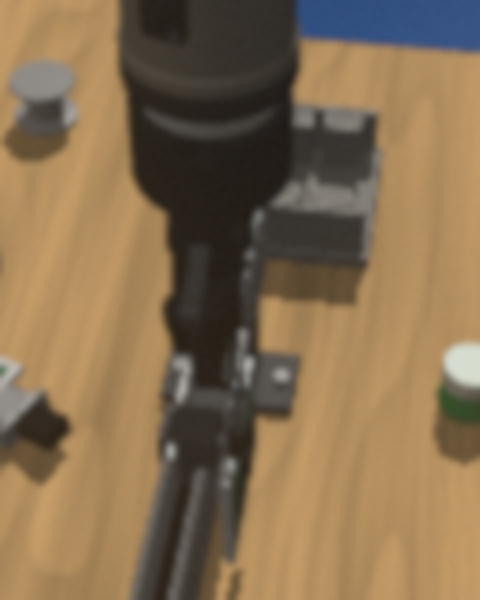

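The nose end meets the stop at crop (200,400). TCP y is 0.1318, which agrees with the measured stop face minus 30 mm, and the press is about 3 N. I'll let go.

Emit:
{"api": "carry_out", "payload": {"moves": [[0,0,0,0,0.024],[0,0,0,0,0.024],[0,0,0,0,0.03],[0,0,0,0,0.032],[0,0,0,0,0.035],[0,0,0,0,0.04],[0,0,0,0,0.046],[0,0,0,0,0.046]], "force": 20}}

```text
clock: 25.25
tcp_pos: [0.5168, 0.1333, 0.3641]
orientation: [0.027, 3.141, 0.001]
contact_force: [0.4, -0.8, 0.1]
grip_width: 0.0463
gripper_force: 0.0
```

```bash
python3 -c "
from h import *
o=r.get_obs();print(o['tcp_pos'],o['contact_force'],o['grip_width'],o['gripper_force'])"
```

```text
[0.51679175 0.13333213 0.36409353] [ 0.4045143  -0.83441038  0.12728287] 0.046252959202547184 0.0
```

Free, with no contact. I'll lift straight up and look.

Emit:
{"api": "carry_out", "payload": {"moves": [[0,-0.001,-0.003,0,0.05],[0,-0.001,-0.01,0,0.05],[0,-0.001,-0.025,0,0.05],[0,-0.001,-0.045,0,0.05],[0,-0.001,-0.065,0,0.05],[0,-0.001,-0.085,0,0.05],[0,-0.001,-0.105,0,0.05],[0,-0.001,-0.12,0,0.05]]}}

```text
clock: 26.05
tcp_pos: [0.5169, 0.1317, 0.4862]
orientation: [0.029, 3.14, 0.001]
contact_force: [0.7, -0.4, -0.1]
grip_width: 0.05
gripper_force: 0.0
```

Emit:
{"api": "carry_out", "payload": {"moves": [[0,-0.03,0,0,0.05],[0,-0.07,0,0,0.05],[0,-0.11,0,0,0.05],[0,-0.15,0,0,0.05],[0,-0.19,0,0,0.05],[0,-0.22,0,0,0.05],[0,-0.24,0,0,0.05],[0,-0.24,0,0,0.05]]}}

```text
clock: 26.85
tcp_pos: [0.5118, -0.1116, 0.4849]
orientation: [0.038, 3.14, -0.002]
contact_force: [-0.4, 0.2, 0.9]
grip_width: 0.0499
gripper_force: 0.0
```

```bash
python3 -c "
from h import *
a=r.grab_frame('top')[:,:,::-1];b=r.grab_frame('side')[:,:,::-1]
A=cv2.resize(a[140:220,140:230],None,fx=4.4,fy=4.4,interpolation=cv2.INTER_CUBIC);B=cv2.resize(b[170:258,190:280],None,fx=4.4,fy=4,interpolation=cv2.INTER_CUBIC)
cv2.imwrite('pics/g.png',np.hstack([A,B]));o=r.get_obs();print(o['clock'],o['tcp_pos'],o['contact_force'])"
```

```text
26.95 [ 0.51248127 -0.10785586  0.484483  ] [ 0.59847355  1.13534093 -0.15335994]
```

View pics/g.png

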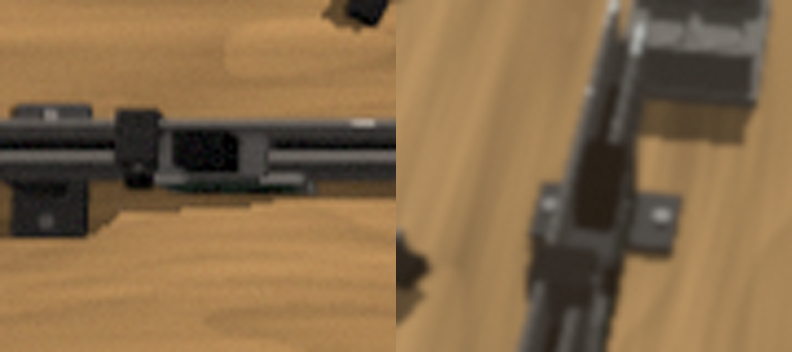

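The carrier hangs on the rail with its bridge's left end at the stop's edge, crop (160,150), and the grip block at (205,150). Nothing is touching it, so I'll hand in.

```bash
python3 -c "
from bench import r
print(r.hand_in())"
```

```text
the job is handed in; nothing more can be done
None
```

The carrier was seated on the bed about 47 mm short of the stop, slid into light contact with it (about 3 N) and let go. It now hangs there on its own, and the job was handed in at about 27 s (no verdict came back).

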